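# Spindle check: tighten the chuck, then hold the guard key in

### The job

Get the repaired spindle ready for its test run: first turn the knurled chuck sleeve clockwise (seen from above) until it stops and the three jaws are tight on the brass bit. Then take the orange-handled key from its blue stand, pass its steel blade down through the slot in the yellow plate of the guard box, and press it down against the spring until its collar is on the plate or all but on it. Finish while still holding the key there (the spring lifts it if you let go), with the chuck left tight and the other things on the bench left alone.

Things in the scene. Friction and masses are not known exactly. Their poses are not given: they have to be found in the camera images.
- chuck: fixed upright spindle with a drill chuck on top. Origin on the bench under its axis, z up. Blue round foot 90 mm across and 14 mm high, aluminium barrel 60 mm across up to z 60 mm, then the dark knurled sleeve 46 mm across from z 64 to 96 mm, jaws standing out of the sleeve to z 107 mm and the bit to z 125 mm. Chuck, guard and stand may swap places
- sleeve (a joint): turn of the knurled sleeve about the chuck's axis, rad, 0 open; grows clockwise seen from above, up to the stop at 1.35. Starts between 0 and 0.35; the jaws first touch a centred bit at about 1.2. Friction 0.25 N m: it stays where it is left. One grasp is enough: the sleeve is round, so it can be gripped from above at any yaw
- sleeve_grip (a point): point on the chuck's axis at the height to grip the sleeve, 83 mm above the bench (13 mm under the sleeve's top); the bit's tip stands 42 mm above it
- jaw0: steel jaw of the chuck, 6 mm wide, from z 61 to 107 mm, moves 3.75 mm inward per rad of sleeve. Origin on the chuck's axis at z 61 mm; the jaw lies along its +x, inner face 9 mm from the axis when open
- jaw1: second jaw, like jaw0, 120 degrees on
- jaw2: third jaw, like jaw0, 240 degrees on
- bit: loose brass bit, 9 mm across, 65 mm long, standing upright between the jaws on the barrel's top. Origin at the centre of its foot (60 mm above the bench)
- guard: fixed grey interlock box with a yellow top plate, 75 mm (x) by 110 mm (y), 90 mm high. Origin on the bench under its centre. The slot lies along its y axis
- slot (a point): centre of the slot's mouth, on the top face of the yellow plate, 90 mm above the bench; same axes as the guard. Slot 12 mm (x) by 42 mm (y) through the 12 mm plate, edges chamfered 1.5 mm, hollow below
- plunger (a joint): red spring plunger inside the box under the slot, m pressed down: 0 up, 0.013 at the most. Its top is 35 mm below the slot's mouth when up; the blade reaches it there. Takes 3 N to start and 8 N at 0.010, where the key's collar meets the plate
- stand: fixed blue block 60 mm (x) by 90 mm (y), 60 mm high, with a 16 by 46 mm well in its top in which the key hangs by its collar. Origin on the bench under its centre
- key: loose upright key, about 120 g. Origin at the centre of the blade's lower end, z up; 15 mm above the bench at the start. Steel blade 10 (x) by 40 mm (y), z 0 to 45 mm (lowest 4 mm only 7 by 37), black collar 24 by 56 mm, z 45 to 50, orange handle 16 (x) by 30 mm (y), z 50 to 86: grip it across its 16 mm, about z 72 mm. A half turn about z leaves it the same
- screwdriver: bystander, red-handled screwdriver about 190 mm long lying along its x axis; leave alone
- screw_jar: bystander, glass jar with blue cap, 60 mm across, 75 mm high, origin under it; leave alone
- tape_roll: bystander, green ring 80 mm across, 24 mm high, origin under it; leave alone
- meter: bystander, yellow meter 85 by 160 by 34 mm lying flat, origin under it; leave alone
Things that resemble listed ones, but are neither listed nor needed, are in the scene too. What is shaped like the chuck but green or pink is not meant.

How it is judged:
By the outcome, as a careful person would: the job done as asked, in the order asked, and still so for the second after the job is handed in, while the arm keeps its last pose, push and grip.
It also fails if it takes over 58 s, if anything falls off the work surface, if the arm or the gripper's body presses on something with over 40 N, if the wrist force passes 120 N, or if a joint passes its speed limit or range.

### The arm

A 6-joint arm with a two-finger parallel gripper is mounted at the origin on the work surface. World frame = base frame: x ahead of the robot, y to its left, z up, the work surface at z = 0. Lengths are in m, angles in rad, forces in N, time in s.
With the tool pointing down it reaches from about 0.375 to 0.975 m from the base axis. Payload 3.8 kg.
Tool frame: the origin (TCP) lies on the centre line of the jaws, within the pads' length; the fingertips stand 11 mm ahead of it and the grasp point (between the pads) lies 8 mm behind it; z points along the fingers, y is the line along which they close (so a half turn about z gives the same grasp; the last joint's range is limited). The gripper opens to 85 mm and grips with 20 to 120 N. Pads are 22 mm wide; open, the fingers measure 114 mm over their backs; the gripper's body (76 mm by 85 mm) begins 54 mm behind the grasp point. The pads swing forward as they close: fully open they stand 13 mm farther back than shut.
Start: joints at [1.131, 0.264, 1.604, -0, 1.274, -0.037], TCP at [0.265, 0.621, 0.242] pointing down, gripper open.
Joint ranges: [-2.63, 2.63], [-0.94, 2.18], [0.31, 2.57], [-1.31, 4.45], [0, 2.66], [-2.55, 2.55]. Speed limits (rad/s): [2.57, 2.57, 3.14, 3.14, 3.14, 3.14].

### API

Orientations are given as [roll, pitch, yaw] about the fixed x, y, z axes, in that order (R = Rz(yaw) Ry(pitch) Rx(roll)).
In Python, from rig import bot, cams, hand_in, nets gives the robot as it stands. The module is installed in compiled form; this text tells all that it offers.
- The arm moves only by the shell command python3 -m handwheel 'ROWS'. ROWS is JSON, a list of rows, each an object with "gripper": the finger opening in mm, from 0 to 85.4; "dp": the shift along the tool's x, y, z normalised to -1 to 1, where 1 is 0.02 m, a list of three; "rot": the turn, a rotation vector about the tool's x, y, z normalised to -1 to 1, where 1 is 120 degrees, a list of three. A call has 1 to 12 rows; each row shifts and turns the commanded pose from where the row before left it, along the tool's axes as they then stand; what a row does not reach is not made up. A row lasts 1/12 s, in which the tool goes at most 41.7 mm and 7.16 degrees, less where a joint would pass 70% of its speed; a pose out of reach is approached as far as the arm can. A call with a number of a shift or a turn outside -1 to 1 is refused whole. A call with a gripper value outside its range is refused whole. The fingers move at their own pace and stop on an object; the grip force is fixed at half the most. Time passes only in rows, so rows that do not move let the fingers close. It gives the time, the measured TCP pose, the force, the opening and the grip force at its end, in the units of the state.
- bot.observe(): the state, without advancing time (a new reading comes with each control period).
- cams.camera(name): name is "scene" or "side" or "wrist"; returns the picture (384x512x3 uint8, red, green, blue); there is no depth.
- cams.get_calibration(name): a dict with "fov_y" (degrees; the focal length in pixels is half the picture's height over the tangent of half this angle, whatever the lens; pixels are square), "cx", "cy" (the principal point, pixels), "origin" and "orientation" of the camera in the world; the wrist camera has in their place "tool_from_camera" (4x4, takes a point from camera to tool coordinates, whose origin is the TCP and whose axes are the flange's). Camera axes: x right, y down, z forward; pixel columns grow to the right and rows downward; lengths in m; the calibration is good to about 2 mm. A picture is of the moment at which its call begins: read the wrist's pose just before it. get_calibration takes no time and is no camera call.
- hand_in(): hands the job in; it is judged then, once.
Trained networks look in the newest picture that a camera, given by its name, has taken for a name from the list of things; names that differ only in an ending like _2 or _b are one class to them, and where a whole thing is asked for, a point or a joint stands for the part that bears it (a point fixed in the world has none). Each returns a list of dicts, best first, with "p" (0 to 1); they miss things now and then, are a little off and sometimes report something else, mostly with a low value. They report only what shows in the picture. A call takes as long as a camera call. They do not tell look-alikes from the thing itself.
- nets.look_for(camera, query): "xy" ([column, row] in pixels, amid what is visible of it).
The state is a dict: "t": time; "qpos": joint angles; "qd": joint speeds; "tau": joint torques, N m; "tcp_pos": TCP position; "ee_rot": TCP orientation; "wrist_force": force on the tool from outside, world axes, zero at the start; "moment": the same for the moment, N m; "grip_width": finger opening in m; "gripper_force": force on a finger pad.
Only numpy, scipy, OpenCV 4.12 (cv2) and the standard library are available. Lean on these libraries where they do the work, as an engineer would, in place of code of your own. Each camera call takes 0.05 s, during which the arm holds its last target. There are 200 camera calls.

## Working session

There is one attempt and no reset: what is moved stays moved. The work goes in short steps, Python scripts to look and compute and a shell command to move; the robot and the scene stay as the last step left them, time stands still between calls to the robot, and variables do not carry over. Pictures are saved under pics/ and viewed, at most 10 in all, crops included, and the job is handed in when it is done.

```bash
mkdir -p pics; cat > h.py <<'E'
import numpy as np, cv2
from rig import bot, cams, nets
from scipy.spatial.transform import Rotation as R
def cal(n):
    c=cams.get_calibration(n); f=192/np.tan(np.radians(c['fov_y'])/2)
    if 'tool_from_camera' in c:
        s=bot.observe(); T=np.eye(4); T[:3,:3]=R.from_euler('xyz',s['ee_rot']).as_matrix(); T[:3,3]=s['tcp_pos']
        M=T@np.array(c['tool_from_camera'])
    else:
        M=np.eye(4); o=np.array(c['orientation']); 
        M[:3,:3]=o if o.shape==(3,3) else R.from_euler('xyz',o).as_matrix(); M[:3,3]=c['origin']
    return f,c['cx'],c['cy'],M
def ray(n,xy,C=None):
    f,cx,cy,M=C or cal(n); d=M[:3,:3]@np.array([(xy[0]-cx)/f,(xy[1]-cy)/f,1]); return M[:3,3],d
def at(n,xy,z,C=None):
    o,d=ray(n,xy,C); return (o+d*(z-o[2])/d[2]).round(4)
def proj(n,p,C=None):
    f,cx,cy,M=C or cal(n); q=M[:3,:3].T@(np.array(p)-M[:3,3]); return np.array([cx+f*q[0]/q[2],cy+f*q[1]/q[2]])
def tri(a,b):
    (o1,d1),(o2,d2)=a,b; A=np.stack([d1,-d2],1); s=np.linalg.lstsq(A,o2-o1,rcond=None)[0]
    p,q=o1+d1*s[0],o2+d2*s[1]; return ((p+q)/2).round(4),np.linalg.norm(p-q).round(4)
def save(n,f): 
    im=cams.camera(n); cv2.imwrite('pics/'+f,im[:,:,::-1]); return im
E
python3 - <<'E'
from h import *
ims=[]
for n in ['scene','side']:
    print(n,cams.get_calibration(n))
    im=cams.camera(n); ims.append(im); cv2.imwrite(f'pics/{n}_raw.png',im[:,:,::-1])
    for q in ['chuck','sleeve','bit','guard','plunger','stand','key']:
        print(q,[(np.round(r['xy']).tolist(),round(r['p'],2)) for r in nets.look_for(n,q)[:4]])
im=np.vstack(ims); 
cv2.imwrite('pics/a.png',cv2.resize(np.hstack(ims),(800,300),interpolation=cv2.INTER_AREA)[:,:,::-1])
print(bot.observe())
print(cams.get_calibration('wrist'))
E
```

```text
scene {'fov_y': 50.15879262911357, 'cx': 256.5894142099175, 'cy': 188.5008366125437, 'origin': array([ 1.10970035, -0.7781818 ,  0.95407502]), 'orientation': array([-2.36134551,  0.01111153,  0.66625107])}
chuck [([269.0, 170.0], 0.94), ([309.0, 182.0], 0.92), ([231.0, 155.0], 0.69)]
sleeve [([267.0, 162.0], 0.61), ([312.0, 169.0], 0.52), ([232.0, 142.0], 0.49), ([347.0, 175.0], 0.43)]
bit []
guard []
plunger []
stand [([296.0, 143.0], 0.65), ([270.0, 168.0], 0.18)]
key []
side {'fov_y': 53.8940972164545, 'cx': 257.7232898046869, 'cy': 187.79396023921137, 'origin': array([0.41340112, 0.59052442, 0.76495335]), 'orientation': array([-2.3568855 ,  0.01106125, -2.93340519])}
chuck [([210.0, 239.0], 0.78), ([272.0, 236.0], 0.59), ([329.0, 241.0], 0.56), ([259.0, 308.0], 0.36)]
sleeve [([270.0, 223.0], 0.75), ([335.0, 232.0], 0.72), ([205.0, 226.0], 0.54)]
bit [([273.0, 236.0], 0.7)]
guard [([268.0, 162.0], 0.69)]
plunger []
stand [([259.0, 310.0], 0.62)]
key [([260.0, 293.0], 0.87)]
{'t': 0.8, 'qpos': array([ 1.13108785e+00,  2.63835936e-01,  1.60398227e+00, -6.74432065e-06,
        1.273
[... 293 characters left out ...]
74, 0.24233253]), 'ee_rot': array([3.14148937e+00, 1.02672763e-05, 2.73879409e+00]), 'wrist_force': array([-0.13616319, -0.32109644,  0.34637139]), 'moment': array([0.01849359, 0.03642537, 0.01125326]), 'gripper_force': 0.0, 'grip_width': 0.08533115561316829}
{'fov_y': 71.339097532432, 'cx': 255.49029839184405, 'cy': 186.71928964484894, 'tool_from_camera': array([[-4.70346460e-04, -9.53940669e-01, -2.99994964e-01,
         7.71270096e-02],
       [ 9.99999807e-01, -5.70401205e-04,  2.45945921e-04,
         4.22296869e-04],
       [-4.05735306e-04, -2.99994790e-01,  9.53940753e-01,
        -1.31933776e-01],
       [ 0.00000000e+00,  0.00000000e+00,  0.00000000e+00,
         1.00000000e+00]])}
```

View pics/scene_raw.png

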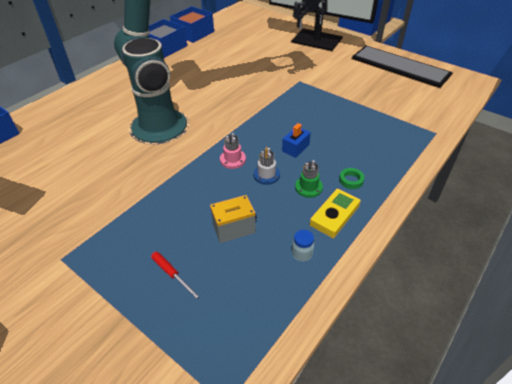

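View pics/side_raw.png

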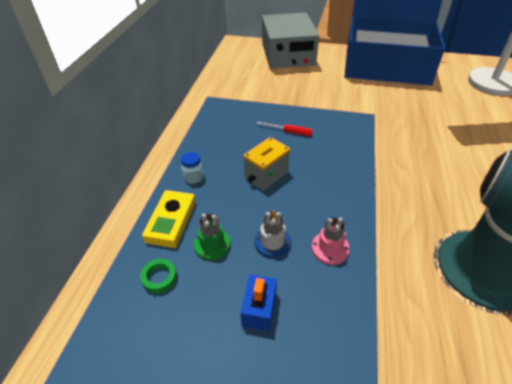

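Blue-foot chuck: scene (267,166), side (272,236). Its look-alikes are green at scene (309,180), side (211,240), and pink at scene (232,152), side (332,242). Guard: scene (234,217), side (267,163). The stand with the key is at scene (296,140), side (260,300). I'll check with a close crop.

```bash
python3 - <<'E'
from h import *
a=cv2.imread('pics/scene_raw.png')[115:245,200:340]; b=cv2.imread('pics/side_raw.png')[130:335,190:360]
a=cv2.resize(a,(400,371),interpolation=cv2.INTER_CUBIC); b=cv2.resize(b,(400,482),interpolation=cv2.INTER_CUBIC)
o=np.zeros((482,800,3),np.uint8); o[:371,:400]=a; o[:,400:]=b; cv2.imwrite('pics/crop.png',o)
print('bench chuck foot', at('scene',(266,175),0.007), at('side',(272,240),0.007))
print('sleevetop',tri(ray('scene',(267,162)),ray('side',(270,223))))
print('chuck',tri(ray('scene',(269,170)),ray('side',(272,236))))
print('guard top',at('scene',(233,210),0.09),at('side',(268,154),0.09))
print('key',tri(ray('scene',(297,131)),ray('side',(260,291))))
E
```

```text
bench chuck foot [0.5077 0.0216 0.007 ] [0.5052 0.0245 0.007 ]
sleevetop (array([0.5116, 0.0212, 0.0677]), np.float64(0.0001))
chuck (array([0.5088, 0.0296, 0.0264]), np.float64(0.0088))
guard top [ 0.5735 -0.2193  0.09  ] [ 0.5594 -0.2026  0.09  ]
key (array([0.4994, 0.2075, 0.075 ]), np.float64(0.0042))
```

View pics/crop.png

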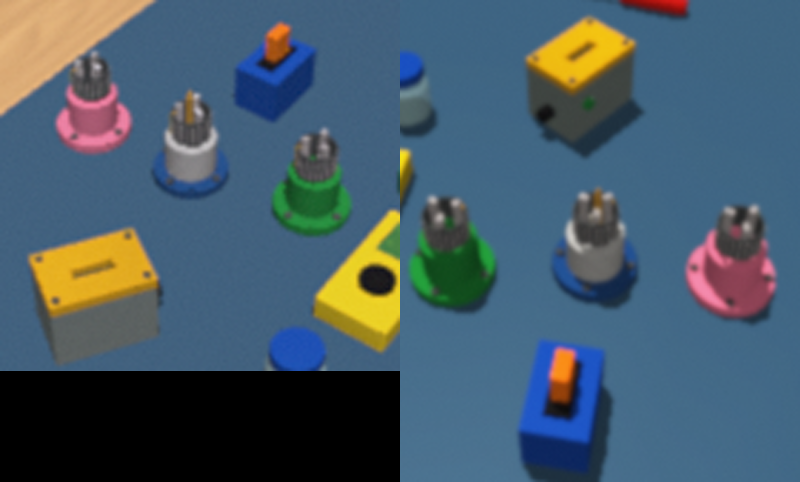

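The crop shows the blue-footed aluminium chuck with the brass bit in the middle, left picture (190,140), right picture (596,245). Green and pink stand on either side of it. Next I move above the chuck, keeping the yaw because that leaves plenty of clockwise travel on joint 6.

```bash
python3 -m handwheel '[{"gripper":85,"dp":[-0.95,-0.95,0],"rot":[0,0,0]},{"gripper":85,"dp":[-0.95,-0.95,0],"rot":[0,0,0]},{"gripper":85,"dp":[-0.95,-0.95,0],"rot":[0,0,0]},{"gripper":85,"dp":[-0.95,-0.95,0],"rot":[0,0,0]},{"gripper":85,"dp":[-0.95,-0.95,0],"rot":[0,0,0]},{"gripper":85,"dp":[-0.95,-0.95,0],"rot":[0,0,0]},{"gripper":85,"dp":[-0.95,-0.95,0],"rot":[0,0,0]},{"gripper":85,"dp":[-0.95,-0.95,0],"rot":[0,0,0]},{"gripper":85,"dp":[-0.95,-0.95,0],"rot":[0,0,0]},{"gripper":85,"dp":[-0.95,-0.95,0],"rot":[0,0,0]},{"gripper":85,"dp":[-0.95,-0.95,0],"rot":[0,0,0]},{"gripper":85,"dp":[-0.95,-0.95,0],"rot":[0,0,0]}]'
python3 -m handwheel '[{"gripper":85,"dp":[-0.95,-0.95,0.2],"rot":[0,0,0]},{"gripper":85,"dp":[-0.95,-0.95,0.2],"rot":[0,0,0]},{"gripper":85,"dp":[-0.95,-0.95,0.2],"rot":[0,0,0]},{"gripper":85,"dp":[-0.95,-0.95,0.2],"rot":[0,0,0]},{"gripper":85,"dp":[-0.95,-0.95,0.2],"rot":[0,0,0]},{"gripper":85,"dp":[-0.95,-0.95,0.2],"rot":[0,0,0]},{"gripper":85,"dp":[-0.95,-0.95,0.2],"rot":[0,0,0]},{"gripper":85,"dp":[-0.95,-0.95,0.2],"rot":[0,0,0]},{"gripper":85,"dp":[-0.95,-0.95,0.2],"rot":[0,0,0]},{"gripper":85,"dp":[-0.95,-0.95,0.2],"rot":[0,0,0]},{"gripper":85,"dp":[-0.95,-0.95,0],"rot":[0,0,0]},{"gripper":85,"dp":[0,0,0],"rot":[0,0,0]}]'
python3 - <<'E'
from h import *
C=cal('wrist'); save('wrist','w1.png')
for q in ['chuck','sleeve','bit','jaw0']:
    for r in nets.look_for('wrist',q)[:4]: print(q,np.round(r['xy']),round(r['p'],2),at('wrist',r['xy'],0.096,C))
for z in (0,.014,.06,.096,.125): print(z,proj('wrist',(0.5085,0.0225,z),C).round(1))
s=bot.observe(); print(s['t'],s['tcp_pos'],s['ee_rot'],s['qpos'],s['wrist_force'])
E
```

```text
t: 1.8
tcp_pos: [0.3853, 0.3206, 0.2426]
ee_rot: [3.141, 0.0, 2.739]
wrist_force: [0.9, -0.4, -0.1]
grip_width: 0.0851
gripper_force: 0.0
t: 2.8
tcp_pos: [0.4967, 0.0441, 0.2024]
ee_rot: [-3.14, 0.002, 2.736]
wrist_force: [0.6, -0.2, -0.6]
grip_width: 0.0849
gripper_force: 0.0
chuck [315. 272.] 0.88 [0.6045 0.0654 0.096 ]
chuck [248. 176.] 0.79 [0.4832 0.0426 0.096 ]
chuck [183.  63.] 0.68 [0.3747 0.0325 0.096 ]
sleeve [249. 207.] 0.88 [0.5117 0.0313 0.096 ]
sleeve [319. 289.] 0.72 [0.6257 0.062  0.096 ]
bit [240. 196.] 0.59 [0.498  0.0275 0.096 ]
bit [ 81. 275.] 0.42 [ 0.5118 -0.1605  0.096 ]
jaw0 [176.  40.] 0.87 [0.3575 0.0354 0.096 ]
jaw0 [164.  70.] 0.8 [0.3731 0.0157 0.096 ]
jaw0 [322. 302.] 0.62 [0.6441 0.0593 0.096 ]
jaw0 [252. 189.] 0.61 [0.4956 0.0415 0.096 ]
0 [243.6 180.1]
0.014 [243.2 183.2]
0.06 [241.3 195.4]
0.096 [239.3 207.9]
0.125 [237.3 220.8]
3.05 [0.49501683 0.04846251 0.20236919] [ 3.14123821e+00 -1.98784608e-04  2.73955848e+00] [ 4.72319017e-02 -4.52450413e-02  2.02070802e+00  4.41240333e-04
  1.16615483e+00 -1.12170393e+00] [-0.87581827  0.22244814 -0.42660933]
```

View pics/w1.png

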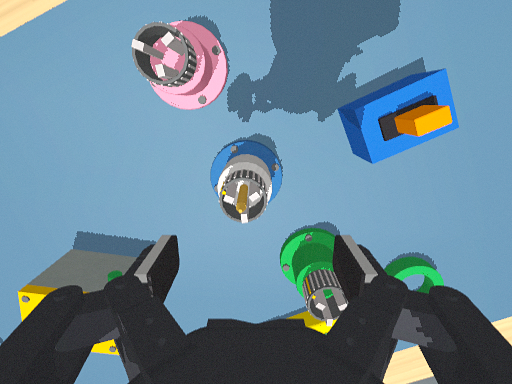

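The wrist picture shows the blue-foot chuck at (245,190), with the sleeve rim near (243,198) and the bit near (243,200). The stand and key are at (410,115), and the guard at (90,300) is partly hidden. I'll refine the positions by overlaying the model.

```bash
cat >> h.py <<'E'
def draw(im,n,C,pts,k,off,col,closed=True):
    p=np.array([proj(n,q,C) for q in pts]); p=((p-off+0.5)*k).astype(int); cv2.polylines(im,[p],closed,col,1,cv2.LINE_AA)
def circ(x,y,z,r): 
    a=np.linspace(0,2*np.pi,40,endpoint=False); return [(x+r*np.cos(t),y+r*np.sin(t),z) for t in a]
def rect(x,y,z,w,h,yaw):
    c,s=np.cos(yaw),np.sin(yaw); return [(x+c*u*w/2-s*v*h/2,y+s*u*w/2+c*v*h/2,z) for u,v in((1,1),(1,-1),(-1,-1),(-1,1))]
E
python3 - <<'E'
from h import *
C=cal('wrist'); im=cv2.imread('pics/w1.png')
hsv=cv2.cvtColor(im,cv2.COLOR_BGR2HSV)
def px(p): return proj('wrist',p,C)
# chuck foot: saturated blue near chuck
m=((hsv[...,0]>100)&(hsv[...,0]<125)&(hsv[...,1]>170)).astype(np.uint8)
m2=m.copy(); m2[:,:200]=0; m2[:,295:]=0; m2[225:]=0
ys,xs=np.nonzero(m2); print('foot bbox',xs.min(),xs.max(),ys.min(),ys.max())
for x,y in [(0.5085,0.0225),(0.505,0.022),(0.5,0.0225)]:
    q=np.array([px(p) for p in circ(x,y,.014,.045)]); print((x,y),q.min(0).round(),q.max(0).round())
print('ring ctr',at('wrist',(243,198),.096,C),'bit tip',at('wrist',(244,211),.125,C))
# orange key top: top face
o=((hsv[...,0]>8)&(hsv[...,0]<22)&(hsv[...,1]>200)&(hsv[...,2]>150)).astype(np.uint8); o[:,:380]=0; o[150:]=0
ys,xs=np.nonzero(o); print('orange',xs.min(),xs.max(),ys.min(),ys.max(),cv2.minAreaRect(np.stack([xs,ys],1).astype(np.float32)))
off=np.array([200,50]); k=2.8
v=cv2.resize(im[50:240,200:480],None,fx=k,fy=k,interpolation=cv2.INTER_CUBIC)
for (x,y),c in [((0.503,0.028),(0,255,0)),((0.499,0.024),(0,0,255))]:
    draw(v,'wrist',C,circ(x,y,.014,.045),k,off,c); draw(v,'wrist',C,circ(x,y,.096,.023),k,off,c)
cv2.imwrite('pics/w1c.png',v); print(v.shape)
E
```

```text
foot bbox 211 281 140 202
(0.5085, 0.0225) [204. 150.] [276. 219.]
(0.505, 0.022) [203. 148.] [275. 217.]
(0.5, 0.0225) [201. 144.] [273. 213.]
ring ctr [0.4989 0.0345 0.096 ] bit tip [0.5008 0.036  0.125 ]
orange 395 451 105 135 ((423.03448486328125, 119.0862045288086), (26.554433822631836, 55.70860290527344), 68.1985855102539)
(532, 784, 3)
```

View pics/w1c.png

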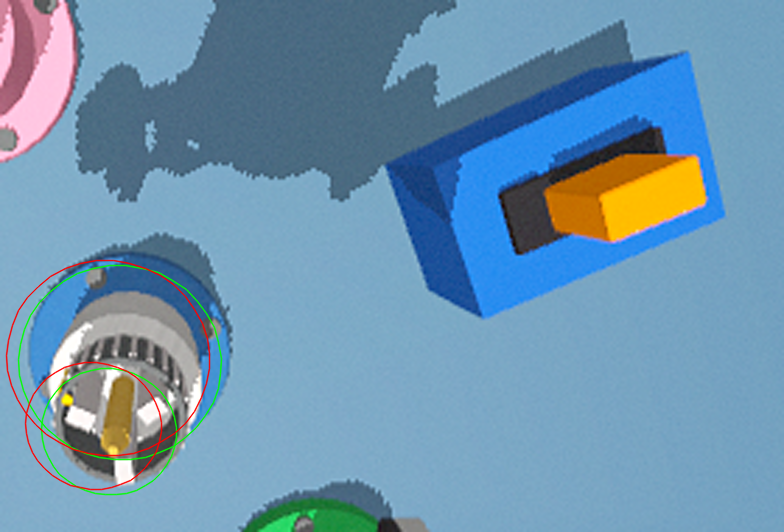

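The overlay is about 5 mm off because the arm was still settling when I took that picture. I'll take a new one now that it has settled and fit numerically.

```bash
python3 - <<'E'
from h import *
from scipy.optimize import least_squares
C=cal('wrist'); im=save('wrist','w2.png')[:,:,::-1].copy()
print(C[3][:3,3], bot.observe()['tcp_pos'])
hsv=cv2.cvtColor(im,cv2.COLOR_BGR2HSV)
m=((hsv[...,0]>100)&(hsv[...,0]<125)&(hsv[...,1]>170)).astype(np.uint8)
m2=m.copy(); m2[:,:195]=0; m2[:,300:]=0; m2[225:]=0
n,l,st,_=cv2.connectedComponentsWithStats(m2); j=1+np.argmax(st[1:,4]); ys,xs=np.nonzero(m2); ob=np.array([xs.min(),xs.max()+1,ys.min()]); print('foot',ob)
def f(p):
    q=np.array([proj('wrist',a,C) for z in(0,.014) for a in circ(p[0],p[1],z,.045)]); return np.array([q[:,0].min(),q[:,0].max(),q[:,1].min()])-ob
r=least_squares(f,[.505,.03]); print('chuck',r.x,r.fun)
x,y=r.x; off=np.array([195,30]); k=4
v=cv2.resize(im[130:240,195:300],None,fx=k,fy=k,interpolation=cv2.INTER_CUBIC); off=np.array([195,130])
for z,rr in((.014,.045),(.096,.023)): draw(v,'wrist',C,circ(x,y,z,rr),k,off,(0,255,0))
# stand/key
k2=3.2; off2=np.array([335,55]); w=cv2.resize(im[55:170,335:475],None,fx=2.8,fy=2.8,interpolation=cv2.INTER_CUBIC)
o=np.zeros((440,820,3),np.uint8); o[:v.shape[0],:v.shape[1]]=v; o[:w.shape[0],424:424+w.shape[1]]=w[:, :396]
cv2.imwrite('pics/w2c.png',o[:,:800])
b=m.copy(); b[:,:325]=0; b[180:]=0; b&=(hsv[...,2]>200).astype(np.uint8)
ys,xs=np.nonzero(b); c=cv2.minAreaRect(np.stack([xs,ys],1).astype(np.float32)); print('standtop',c); P=cv2.boxPoints(c); print([at('wrist',p,.06,C)[:2] for p in P], at('wrist',c[0],.06,C))
t=((hsv[...,0]>5)&(hsv[...,0]<25)&(hsv[...,1]>180)).astype(np.uint8); t[:,:370]=0; t[160:]=0
print('V',np.percentile(hsv[...,2][t>0],[5,25,50,75,95]))
t&=(hsv[...,2]>245).astype(np.uint8); ys,xs=np.nonzero(t); c=cv2.minAreaRect(np.stack([xs,ys],1).astype(np.float32)); print('keytop',c); P=cv2.boxPoints(c); print([at('wrist',p,.101,C)[:2] for p in P], at('wrist',c[0],.101,C))
E
```

```text
[0.42421086 0.07897723 0.33431824] [0.49499797 0.04857836 0.20238225]
foot [208 279 144]
chuck [0.50509951 0.02861619] [-0.5594505   0.55923092  0.04525699]
standtop ((404.24853515625, 120.3964614868164), (58.923072814941406, 102.76922607421875), 67.38013458251953)
[array([0.4681, 0.1573]), array([0.4687, 0.251 ]), array([0.5283, 0.2618]), array([0.5304, 0.1627])] [0.498  0.2091 0.06  ]
V [175.35 182.   232.5  255.   255.  ]
keytop ((427.8106384277344, 125.25443267822266), (16.75299072265625, 38.18376541137695), 67.61986541748047)
[array([0.4914, 0.1909]), array([0.4913, 0.221 ]), array([0.5062, 0.2235]), array([0.5066, 0.1929])] [0.4988 0.2072 0.101 ]
```

View pics/w2c.png

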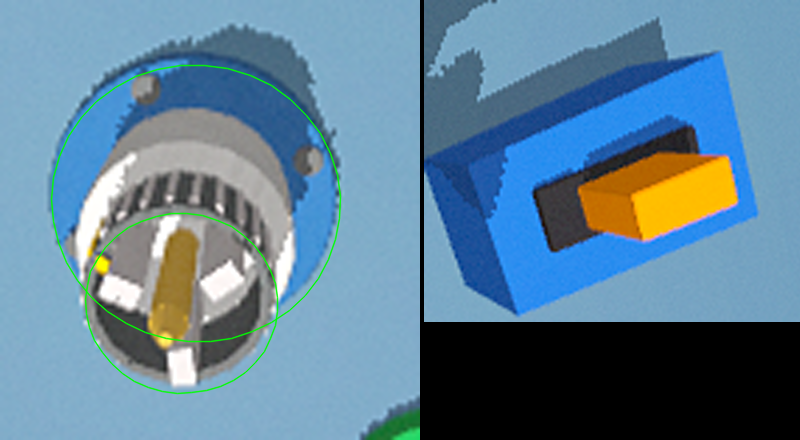

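The ring sits about 3 px above the model, so the axis is close to (0.503, 0.0295). I'll go over it, get lower, let the arm settle and measure again.

```bash
python3 -m handwheel '[{"gripper":85,"dp":[-0.37,-0.36,0],"rot":[0,0,0]},{"gripper":85,"dp":[-0.37,-0.36,0],"rot":[0,0,0]},{"gripper":85,"dp":[0,0,0.9],"rot":[0,0,0]},{"gripper":85,"dp":[0,0,0.9],"rot":[0,0,0]},{"gripper":85,"dp":[0,0,0.8],"rot":[0,0,0]},{"gripper":85,"dp":[0,0,0],"rot":[0,0,0]},{"gripper":85,"dp":[0,0,0],"rot":[0,0,0]},{"gripper":85,"dp":[0,0,0],"rot":[0,0,0]},{"gripper":85,"dp":[0,0,0],"rot":[0,0,0]}]'
python3 - <<'E'
from h import *
C=cal('wrist'); im=save('wrist','w3.png')[:,:,::-1].copy(); print(bot.observe()['tcp_pos'])
x,y=0.503,0.0295
c=proj('wrist',(x,y,.08),C); print(c)
off=np.maximum(np.round(c).astype(int)-[90,75],0); k=4
v=cv2.resize(im[off[1]:off[1]+150,off[0]:off[0]+180],None,fx=k,fy=k,interpolation=cv2.INTER_CUBIC)
for z,rr in((.0,.045),(.014,.045),(.06,.03),(.096,.023)): draw(v,'wrist',C,circ(x,y,z,rr),k,off,(0,255,0))
cv2.imwrite('pics/w3c.png',v); print(off,v.shape)
for dx,dy in((.001,0),(0,.001)): print(proj('wrist',(x+dx,y+dy,.096),C)-proj('wrist',(x,y,.096),C))
E
```

```text
t: 3.85
tcp_pos: [0.5044, 0.0285, 0.1517]
ee_rot: [3.141, 0.002, 2.739]
wrist_force: [-0.3, -0.1, 0.0]
grip_width: 0.0851
gripper_force: 0.0
[0.50444573 0.02850108 0.15174061]
[255.29682989 199.8962939 ]
[165 125] (600, 720, 3)
[0.52022582 1.13336004]
[ 1.22120837 -0.48512348]
```

View pics/w3c.png

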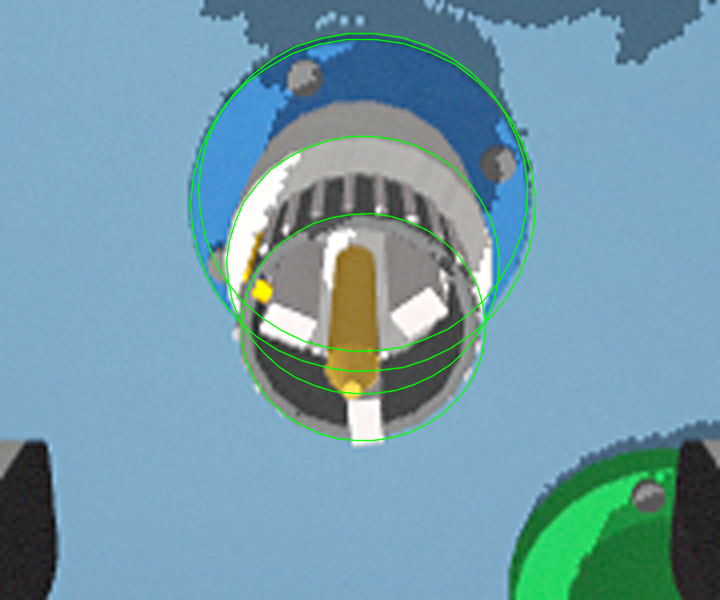

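The sleeve ring and foot now line up with the model to within about 1 px, putting the axis near (0.502, 0.029). I nudge over, descend, then close.

```bash
python3 -m handwheel '[{"gripper":85,"dp":[0.1,0,0.75],"rot":[0,0,0]},{"gripper":85,"dp":[0,0,0.75],"rot":[0,0,0]},{"gripper":85,"dp":[0,0,0.75],"rot":[0,0,0]},{"gripper":85,"dp":[0,0,0.75],"rot":[0,0,0]},{"gripper":85,"dp":[0,0,0.6],"rot":[0,0,0]},{"gripper":85,"dp":[0,0,0],"rot":[0,0,0]},{"gripper":85,"dp":[0,0,0],"rot":[0,0,0]}]' && python3 -m handwheel '[{"gripper":44,"dp":[0,0,0],"rot":[0,0,0]},{"gripper":40,"dp":[0,0,0],"rot":[0,0,0]},{"gripper":30,"dp":[0,0,0],"rot":[0,0,0]},{"gripper":30,"dp":[0,0,0],"rot":[0,0,0]},{"gripper":30,"dp":[0,0,0],"rot":[0,0,0]},{"gripper":30,"dp":[0,0,0],"rot":[0,0,0]}]'
```

```text
t: 4.48
tcp_pos: [0.5013, 0.0294, 0.0782]
ee_rot: [-3.141, -0.001, 2.739]
wrist_force: [-0.5, -0.3, 0.4]
grip_width: 0.0851
gripper_force: 0.0
t: 4.98
tcp_pos: [0.502, 0.0284, 0.0799]
ee_rot: [-3.14, 0.002, 2.74]
wrist_force: [-2.3, -5.0, 7.1]
grip_width: 0.0442
gripper_force: 60.5
```

```bash
python3 -m handwheel '[{"gripper":30,"dp":[0,0,0],"rot":[0,0,0.05]},{"gripper":30,"dp":[0,0,0],"rot":[0,0,0.05]},{"gripper":30,"dp":[0,0,0],"rot":[0,0,0.05]},{"gripper":30,"dp":[0,0,0],"rot":[0,0,0.05]},{"gripper":30,"dp":[0,0,0],"rot":[0,0,0.05]},{"gripper":30,"dp":[0,0,0],"rot":[0,0,0.05]}]'; python3 -c "
from h import *
s=bot.observe();print(s['moment'],s['wrist_force'],s['qpos'])"
```

```text
t: 5.48
tcp_pos: [0.5023, 0.0289, 0.0799]
ee_rot: [3.141, 0.002, 2.107]
wrist_force: [-1.0, -2.5, 5.8]
grip_width: 0.0445
gripper_force: 60.5
[-0.36158575  0.33022141  0.33678651] [-1.04151075 -2.54492669  5.8476946 ] [ 8.69345309e-03  1.02946135e-01  2.11946925e+00 -1.49600014e-03
  9.17423338e-01 -5.26226863e-01]
```

```bash
python3 -m handwheel '[{"gripper":30,"dp":[0,0,0],"rot":[0,0,0.05]},{"gripper":30,"dp":[0,0,0],"rot":[0,0,0.05]},{"gripper":30,"dp":[0,0,0],"rot":[0,0,0.04]}]'; python3 -c "
from h import *
s=bot.observe();print(s['moment'],s['wrist_force'],s['qpos'][5])"
python3 -m handwheel '[{"gripper":30,"dp":[0,0,0],"rot":[0,0,0.04]}]'; python3 -c "
from h import *
s=bot.observe();print(s['moment'],s['wrist_force'],s['qpos'][5])"
```

```text
t: 5.73
tcp_pos: [0.5026, 0.029, 0.0799]
ee_rot: [3.14, 0.001, 1.813]
wrist_force: [0.1, -1.6, 4.6]
grip_width: 0.0446
gripper_force: 60.5
[-0.28761492  0.3388753   0.29020577] [ 0.09642571 -1.58295905  4.63210816] -0.2330851438949651
t: 5.82
tcp_pos: [0.5026, 0.029, 0.0799]
ee_rot: [3.139, 0.001, 1.731]
wrist_force: [-0.7, -1.5, 5.0]
grip_width: 0.0441
gripper_force: 60.4
[-0.27322484  0.28545287  0.32438848] [-0.68893095 -1.46187605  4.96087638] -0.1501951111691177
```

```bash
python3 -m handwheel '[{"gripper":30,"dp":[0,0,0],"rot":[0,0,0.03]}]'; python3 -c "
from h import *
s=bot.observe();print(s['moment'],s['qpos'][5])"
python3 -m handwheel '[{"gripper":30,"dp":[0,0,0],"rot":[0,0,0.03]}]'; python3 -c "
from h import *
s=bot.observe();print(s['moment'],s['qpos'][5])"
```

```text
t: 5.9
tcp_pos: [0.5027, 0.029, 0.0799]
ee_rot: [3.139, 0.001, 1.668]
wrist_force: [0.2, -1.2, 4.5]
grip_width: 0.0444
gripper_force: 60.4
[-0.24023519  0.29934329  0.27141467] -0.08753384549343984
t: 5.98
tcp_pos: [0.5028, 0.029, 0.0799]
ee_rot: [3.139, 0.001, 1.606]
wrist_force: [0.1, -1.0, 4.8]
grip_width: 0.0448
gripper_force: 60.4
[-0.2295813   0.28005086  0.2716794 ] -0.025502849874502635
```

```bash
for i in 1; do python3 -m handwheel '[{"gripper":30,"dp":[0,0,0],"rot":[0,0,0.03]}]'; python3 -c "
from h import *
s=bot.observe();print(s['moment'],s['qpos'][5])"
python3 -m handwheel '[{"gripper":30,"dp":[0,0,0],"rot":[0,0,0.03]}]'; python3 -c "
from h import *
s=bot.observe();print(s['moment'],s['qpos'][5])"
python3 -m handwheel '[{"gripper":30,"dp":[0,0,0],"rot":[0,0,0.03]}]'; python3 -c "
from h import *
s=bot.observe();print(s['moment'],s['qpos'][5])"; done
```

```text
t: 6.07
tcp_pos: [0.5028, 0.029, 0.0799]
ee_rot: [3.139, 0.001, 1.543]
wrist_force: [0.9, -1.4, 5.2]
grip_width: 0.0444
gripper_force: 60.4
[-0.17418467  0.26462177  0.29778094] 0.03724022855084193
t: 6.15
tcp_pos: [0.5029, 0.029, 0.0799]
ee_rot: [3.139, 0.001, 1.48]
wrist_force: [-0.1, -2.5, 3.7]
grip_width: 0.0442
gripper_force: 60.5
[-0.21291199  0.21552279  0.41626252] 0.09997852402319225
t: 6.23
tcp_pos: [0.503, 0.029, 0.0799]
ee_rot: [3.138, 0.0, 1.418]
wrist_force: [1.1, -1.4, 4.5]
grip_width: 0.0447
gripper_force: 60.6
[-0.21188683  0.24664967  0.48376349] 0.1626470522308586
```

```bash
for i in 1; do python3 -m handwheel '[{"gripper":30,"dp":[0,0,0],"rot":[0,0,0.03]}]'; python3 -c "
from h import *
s=bot.observe();print(s['moment'],s['qpos'][5])"
python3 -m handwheel '[{"gripper":30,"dp":[0,0,0],"rot":[0,0,0.03]}]'; python3 -c "
from h import *
s=bot.observe();print(s['moment'],s['qpos'][5])"
python3 -m handwheel '[{"gripper":30,"dp":[0,0,0],"rot":[0,0,0.03]}]'; python3 -c "
from h import *
s=bot.observe();print(s['moment'],s['qpos'][5])"; done
```

```text
t: 6.32
tcp_pos: [0.5033, 0.0299, 0.0799]
ee_rot: [3.138, -0.002, 1.356]
wrist_force: [3.9, 12.2, 0.6]
grip_width: 0.0445
gripper_force: 67.5
[ 1.91104633 -0.39772117  1.11901353] 0.22362518815800106
t: 6.4
tcp_pos: [0.5038, 0.0313, 0.0799]
ee_rot: [3.137, -0.005, 1.292]
wrist_force: [5.0, 14.7, -1.8]
grip_width: 0.0448
gripper_force: 69.6
[ 2.44145687 -0.83427832  1.01357666] 0.2865166695409594
t: 6.48
tcp_pos: [0.5045, 0.0324, 0.0799]
ee_rot: [3.137, -0.007, 1.229]
wrist_force: [5.5, 15.6, -4.0]
grip_width: 0.0446
gripper_force: 67.8
[ 2.48683614 -1.00616248  1.77316419] 0.3491331044113043
```

The moment jumped past 1 N·m at about 1.37 rad of turn and the pads started to slip, so the sleeve is on its stop. I open without turning back and rise.

```bash
python3 -m handwheel '[{"gripper":85,"dp":[0,0,0],"rot":[0,0,0]},{"gripper":85,"dp":[0,0,0],"rot":[0,0,0]},{"gripper":85,"dp":[0,0,0],"rot":[0,0,0]},{"gripper":85,"dp":[0,0,0],"rot":[0,0,0]},{"gripper":85,"dp":[0,0,-0.8],"rot":[0,0,0]},{"gripper":85,"dp":[0,0,-1],"rot":[0,0,0]},{"gripper":85,"dp":[0,0,-1],"rot":[0,0,0]},{"gripper":85,"dp":[0,0,-1],"rot":[0,0,0]},{"gripper":85,"dp":[0,0,-1],"rot":[0,0,0]},{"gripper":85,"dp":[0,0,-1],"rot":[0,0,0]},{"gripper":85,"dp":[0,0,-0.3],"rot":[0,0,0]},{"gripper":85,"dp":[0,0,0],"rot":[0,0,0]}]' && python3 - <<'E'
from h import *
C=cal('wrist'); save('wrist','w4.png'); print(C[3].tolist()); print(proj('wrist',(.503,.029,.096),C))
E
python3 -m handwheel '[{"gripper":85,"dp":[0,0,0],"rot":[0,0,-0.055]},{"gripper":85,"dp":[0,0,0],"rot":[0,0,-0.054]},{"gripper":85,"dp":[0,0,0],"rot":[0,0,-0.054]},{"gripper":85,"dp":[0.9,-0.2,0],"rot":[0,0,0]},{"gripper":85,"dp":[1,0,0],"rot":[0,0,0]},{"gripper":85,"dp":[1,0,0],"rot":[0,0,0]},{"gripper":85,"dp":[1,0,0],"rot":[0,0,0]},{"gripper":85,"dp":[1,0,0],"rot":[0,0,0]},{"gripper":85,"dp":[1,0,0],"rot":[0,0,0]},{"gripper":85,"dp":[1,0,0],"rot":[0,0,0]},{"gripper":85,"dp":[1,0,0],"rot":[0,0,0]},{"gripper":85,"dp":[0.9,0,0],"rot":[0,0,0]}]'
python3 -m handwheel '[{"gripper":85,"dp":[0,0,0],"rot":[0,0,0]},{"gripper":85,"dp":[0,0,0],"rot":[0,0,0]},{"gripper":85,"dp":[0,0,0],"rot":[0,0,0]}]' && python3 - <<'E'
from h import *
C=cal('wrist'); im=save('wrist','w5.png')[:,:,::-1].copy(); print(bot.observe()['tcp_pos'])
hsv=cv2.cvtColor(im,cv2.COLOR_BGR2HSV)
c=proj('wrist',(.4988,.207,.08),C).round().astype(int); print(c)
sub=np.zeros(im.shape[:2],np.uint8); sub[c[1]-80:c[1]+80,c[0]-80:c[0]+80]=1
t=sub*((hsv[...,0]>5)&(hsv[...,0]<25)&(hsv[...,1]>180)&(hsv[...,2]>240)).astype(np.uint8)
b=sub*((hsv[...,0]>100)&(hsv[...,0]<125)&(hsv[...,1]>170)&(hsv[...,2]>200)).astype(np.uint8)
for n,m,z in(('key',t,.101),('stand',b,.06)):
    ys,xs=np.nonzero(m); P=np.array([at('wrist',p,z,C)[:2] for p in np.stack([xs,ys],1)],np.float32)
    r=cv2.minAreaRect(P*1000); print(n,len(xs),r, np.percentile(P,[1,99],axis=0))
off=c-[75,60]; k=2.6
v=cv2.resize(im[off[1]:off[1]+120,off[0]:off[0]+150],None,fx=k,fy=k,interpolation=cv2.INTER_CUBIC)
draw(v,'wrist',C,rect(.4988,.207,.101,.016,.03,0),k,off,(0,0,0)); draw(v,'wrist',C,rect(.4988,.207,.06,.06,.09,0),k,off,(0,255,0))
w=cv2.imread('pics/w4.png')[140:260,190:330]; w=cv2.resize(w,None,fx=2.8,fy=2.8,interpolation=cv2.INTER_CUBIC)
o=np.zeros((340,790,3),np.uint8); o[:v.shape[0],:v.shape[1]]=v; o[:w.shape[0],395:395+w.shape[1]]=w; cv2.imwrite('pics/w5c.png',o)
E
```

```text
t: 7.48
tcp_pos: [0.503, 0.0291, 0.2025]
ee_rot: [3.137, -0.001, 1.231]
wrist_force: [-0.6, -0.4, 0.5]
grip_width: 0.085
gripper_force: 0.0
[[0.9425073401094594, -0.32017898949913526, -0.09573572229372945, 0.5277378117705323], [-0.33415702063649116, -0.8991914037015954, -0.2824781497186911, 0.10199193520104202], [0.004358830018831237, 0.2982284932605608, -0.9544845553535166, 0.33453928508586395], [0.0, 0.0, 0.0, 1.0]]
[255.52812409 189.29644553]
t: 8.53
tcp_pos: [0.4958, 0.206, 0.1978]
ee_rot: [-3.138, 0.001, 1.572]
wrist_force: [0.6, -0.3, 0.5]
grip_width: 0.0851
gripper_force: 0.0
t: 8.78
tcp_pos: [0.4963, 0.2046, 0.1987]
ee_rot: [-3.139, 0.001, 1.573]
wrist_force: [0.3, -0.8, -0.6]
grip_width: 0.0847
gripper_force: 0.0
[0.49654776 0.2044398  0.19904617]
[259 183]
key 509 ((499.04998779296875, 207.75), (14.700010299682617, 27.499996185302734), 0.0) [[0.49169999 0.19400001]
 [0.50629997 0.22149999]]
stand 2655 ((499.2513427734375, 207.09288024902344), (59.766441345214844, 89.78170776367188), 1.3638886213302612) [[0.469654   0.163     ]
 [0.52899998 0.2429    ]]
```

View pics/w5c.png

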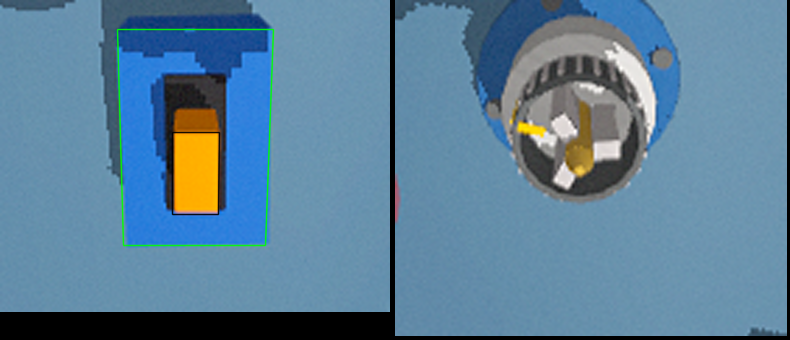

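The left crop shows the key and stand models lying right on the key, so it is at (0.499, 0.207) with yaw near 0. The right crop shows the jaws closed in around the bit at (580,155). I go down to grip the key.

```bash
python3 -m handwheel '[{"gripper":85,"dp":[0.13,0.125,0.8],"rot":[0,0,0]},{"gripper":85,"dp":[0,0,1],"rot":[0,0,0]},{"gripper":85,"dp":[0,0,1],"rot":[0,0,0]},{"gripper":85,"dp":[0,0,1],"rot":[0,0,0]},{"gripper":60,"dp":[0,0,1],"rot":[0,0,0]},{"gripper":60,"dp":[0,0,0.8],"rot":[0,0,0]},{"gripper":60,"dp":[0,0,0.3],"rot":[0,0,0]},{"gripper":60,"dp":[0,0,0],"rot":[0,0,0]},{"gripper":60,"dp":[0,0,0],"rot":[0,0,0]}]' && python3 -m handwheel '[{"gripper":20,"dp":[0,0,0],"rot":[0,0,0]},{"gripper":8,"dp":[0,0,0],"rot":[0,0,0]},{"gripper":8,"dp":[0,0,0],"rot":[0,0,0]},{"gripper":8,"dp":[0,0,0],"rot":[0,0,0]},{"gripper":8,"dp":[0,0,0],"rot":[0,0,0]},{"gripper":8,"dp":[0,0,0],"rot":[0,0,0]},{"gripper":8,"dp":[0,0,0],"rot":[0,0,0]}]'
```

```text
t: 9.58
tcp_pos: [0.4998, 0.2074, 0.0824]
ee_rot: [-3.141, 0.0, 1.571]
wrist_force: [-0.0, 0.4, -0.2]
grip_width: 0.06
gripper_force: 0.0
t: 10.17
tcp_pos: [0.5007, 0.2084, 0.0835]
ee_rot: [3.14, -0.001, 1.572]
wrist_force: [0.2, -0.5, 5.8]
grip_width: 0.0148
gripper_force: 59.1
```

Gripped. I lift it and compute where the guard is and how it's turned from the fixed cameras.

```bash
python3 -m handwheel '[{"gripper":8,"dp":[0,0,-0.3],"rot":[0,0,0]},{"gripper":8,"dp":[0,0,-0.7],"rot":[0,0,0]},{"gripper":8,"dp":[0,0,-1],"rot":[0,0,0]},{"gripper":8,"dp":[0,0,-1],"rot":[0,0,0]},{"gripper":8,"dp":[0,0,-1],"rot":[0,0,0]},{"gripper":8,"dp":[0,0,-1],"rot":[0,0,0]},{"gripper":8,"dp":[0,0,-1],"rot":[0,0,0]},{"gripper":8,"dp":[0,0,-1],"rot":[0,0,0]},{"gripper":8,"dp":[0,0,-0.5],"rot":[0,0,0]}]'
python3 - <<'E'
from h import *
for n,a,b,top in(('scene',(73,272),(115,265),[(29,258),(127,230),(158,275),(57,311)]),('side',(168,60),(195,43),[(127,62),(186,18),(235,42),(174,88)])):
    k=2.857 if n=='scene' else 2.353; o=np.array([200,115] if n=='scene' else [190,130])
    f=lambda p: at(n,np.array(p)/k+o,.09)
    A,B=f(a),f(b); print(n,(A+B)/2,np.degrees(np.arctan2(*(B-A)[1::-1])),[f(t)[:2].tolist() for t in top],np.mean([f(t) for t in top],0))
E
```

```text
t: 10.92
tcp_pos: [0.5004, 0.2083, 0.2348]
ee_rot: [3.139, -0.001, 1.572]
wrist_force: [1.2, -0.5, -0.2]
grip_width: 0.0153
gripper_force: 58.7
scene [ 0.57085 -0.21655  0.09   ] 50.385703940601964 [[0.5102, -0.2455], [0.5633, -0.1559], [0.6263, -0.1847], [0.5782, -0.2797]] [ 0.5695  -0.21645  0.09   ]
side [ 0.5634  -0.21125  0.09   ] -124.39695059127084 [[0.6225, -0.1799], [0.5703, -0.2757], [0.504, -0.2409], [0.5596, -0.146]] [ 0.5641   -0.210625  0.09    ]
```

Guard centre is near (0.566, -0.212), with its slot axis at about 60°. I turn the key to 60° and go to a look-out 55 mm beyond the slot, so the held key doesn't hide it.

```bash
python3 -m handwheel '[{"gripper":8,"dp":[0,0,0],"rot":[0,0,0.05]},{"gripper":8,"dp":[0,0,0],"rot":[0,0,0.05]},{"gripper":8,"dp":[0,0,0],"rot":[0,0,0.05]},{"gripper":8,"dp":[0,0,0],"rot":[0,0,0.05]},{"gripper":8,"dp":[0,0,0],"rot":[0,0,0.05]},{"gripper":8,"dp":[-0.5,0.35,0],"rot":[0,0,0]},{"gripper":8,"dp":[-1,0.7,0],"rot":[0,0,0]},{"gripper":8,"dp":[-1,0.7,0],"rot":[0,0,0]},{"gripper":8,"dp":[-1,0.7,0],"rot":[0,0,0]},{"gripper":8,"dp":[-1,0.7,0],"rot":[0,0,0]},{"gripper":8,"dp":[-1,0.7,0],"rot":[0,0,0]},{"gripper":8,"dp":[-1,0.7,0],"rot":[0,0,0]}]'
python3 -m handwheel '[{"gripper":8,"dp":[-1,0.7,0],"rot":[0,0,0]},{"gripper":8,"dp":[-1,0.7,0],"rot":[0,0,0]},{"gripper":8,"dp":[-1,0.7,0],"rot":[0,0,0]},{"gripper":8,"dp":[-1,0.7,0],"rot":[0,0,0]},{"gripper":8,"dp":[-1,0.7,0],"rot":[0,0,0]},{"gripper":8,"dp":[-1,0.7,0],"rot":[0,0,0]},{"gripper":8,"dp":[-1,0.7,0],"rot":[0,0,0]},{"gripper":8,"dp":[-1,0.7,0],"rot":[0,0,0]},{"gripper":8,"dp":[-1,0.7,0],"rot":[0,0,0]},{"gripper":8,"dp":[-1,0.7,0],"rot":[0,0,0]},{"gripper":8,"dp":[-1,0.7,0],"rot":[0,0,0]},{"gripper":8,"dp":[-0.5,0.35,0],"rot":[0,0,0]}]'
python3 -m handwheel '[{"gripper":8,"dp":[0,0,0],"rot":[0,0,0]},{"gripper":8,"dp":[0,0,0],"rot":[0,0,0]},{"gripper":8,"dp":[0,0,0],"rot":[0,0,0]},{"gripper":8,"dp":[0,0,0],"rot":[0,0,0]}]'
python3 - <<'E'
from h import *
C=cal('wrist'); im=save('wrist','w6.png')[:,:,::-1].copy(); print(bot.observe()['tcp_pos'],bot.observe()['qpos'])
np.save('C6.npy',C[3])
hsv=cv2.cvtColor(im,cv2.COLOR_BGR2HSV)
y=((hsv[...,0]>15)&(hsv[...,0]<35)&(hsv[...,1]>150)).astype(np.uint8)
print('yellow',y.sum())
c=proj('wrist',(.566,-.212,.09),C); print('slot pred',c)
n,l,st,ce=cv2.connectedComponentsWithStats(y); 
for j in range(1,n):
    if st[j,4]>200: print(st[j],ce[j])
for x,yy in((.566,-.212),):
    draw(im,'wrist',C,rect(x,yy,.09,.075,.11,np.radians(-30)),1,np.array([0,0]),(0,255,0)); draw(im,'wrist',C,rect(x,yy,.09,.012,.042,np.radians(-30)),1,np.array([0,0]),(0,0,255))
cv2.imwrite('pics/w6d.png',cv2.resize(im,(800,600),interpolation=cv2.INTER_CUBIC))
E
```

```text
t: 11.92
tcp_pos: [0.513, 0.0479, 0.2317]
ee_rot: [-3.141, 0.001, 1.052]
wrist_force: [0.5, 0.4, -0.3]
grip_width: 0.0149
gripper_force: 58.6
t: 12.92
tcp_pos: [0.5377, -0.2328, 0.2316]
ee_rot: [-3.141, 0.001, 1.05]
wrist_force: [-0.4, 0.3, -0.6]
grip_width: 0.0153
gripper_force: 58.7
t: 13.25
tcp_pos: [0.5383, -0.2286, 0.2321]
ee_rot: [-3.141, -0.0, 1.05]
wrist_force: [0.2, 1.3, -1.0]
grip_width: 0.0151
gripper_force: 58.7
[ 0.53838974 -0.22859523  0.23219836] [-4.44253292e-01  1.01699574e-01  1.81306711e+00  2.68948872e-04
  1.22732017e+00  7.61366672e-02]
yellow 8641
slot pred [271.36414959 152.3976634 ]
[ 236   99   77  107 6451] [273.28910246 146.6031623 ]
[ 239  213   33   80 2186] [255.52058554 255.36139067]
```

View pics/w6d.png

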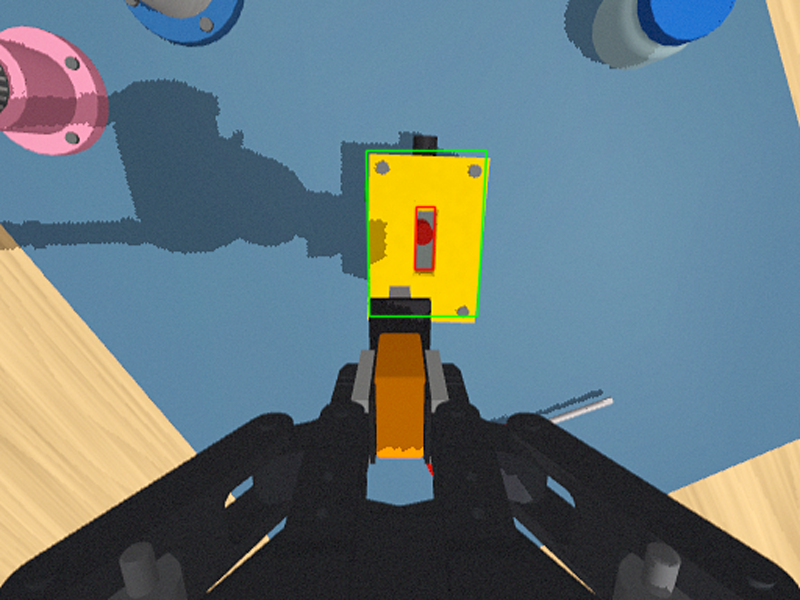

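The last picture shows the slot at about (425,238) of 800x600, red plunger visible inside, and the guard rectangle 1–2° off my model. The key sits squarely in the grip at (400,400). I fit the slot and the key's blade numerically.

```bash
python3 - <<'E'
from h import *
C=cal('wrist'); im=save('wrist','w7.png')[:,:,::-1].copy(); s=bot.observe(); T=np.array(s['tcp_pos']); print(T,s['ee_rot'])
hsv=cv2.cvtColor(im,cv2.COLOR_BGR2HSV)
y=((hsv[...,0]>15)&(hsv[...,0]<35)&(hsv[...,1]>150)).astype(np.uint8); y[205:]=0
cs,h=cv2.findContours(y,cv2.RETR_CCOMP,cv2.CHAIN_APPROX_NONE)
def W(c,z): return np.array([at('wrist',p,z,C)[:2] for p in c.reshape(-1,2)+0.0],np.float32)
for c,hh in zip(cs,h[0]):
    a=cv2.contourArea(c)
    if a<40: continue
    print('hole' if hh[3]>=0 else 'outer',a,c.reshape(-1,2).min(0),c.reshape(-1,2).max(0),'world rect mm/deg',cv2.minAreaRect(W(c,.09)*1000))
# plate side edges: fit lines of left/right yellow borders, rows 115..185
for nm,f in(('L',np.min),('R',np.max)):
    P=[]
    for r in range(110,185):
        xs=np.nonzero(y[r])[0]
        if len(xs): P.append((f(xs),r))
    w=W(np.array(P),.09); v=cv2.fitLine(w,cv2.DIST_HUBER,0,.01,.01).ravel(); print(nm,np.degrees(np.arctan2(v[1],v[0]))%180,v[2:])
# hole per row
for r in range(128,178,4): 
    xs=np.nonzero(y[r]==0)[0]; xs=xs[(xs>255)&(xs<290)]; print(r,xs.min() if len(xs) else None,xs.max() if len(xs) else None,end='; ')
tx=R.from_euler('xyz',s['ee_rot']).as_matrix()
print()
for n,q in(('handle top near',(.015,0,-.0175)),('handle top far',(-.015,0,-.0175)),('handle bot',(.015,0,.0185)),('collar near top',(.028,0,.0185)),('collar near bot',(.028,0,.0235)),('blade end near',(.0185,0,.0685)),('TCP',(0,0,0))): print(n,proj('wrist',T+tx@np.array(q),C).round(1))
for r in range(180,300,6):
    row=im[r,225:290]; o=(hsv[r,225:290,0]>5)&(hsv[r,225:290,0]<22)&(hsv[r,225:290,1]>180); dk=row.max(1)<50
    x=np.nonzero(o)[0]+225; d=np.nonzero(dk)[0]+225; print(r,'or',(x.min(),x.max()) if len(x) else '', 'dk',(d.min(),d.max()) if len(d) else '', im[r,256])
E
```

```text
[ 0.53854089 -0.22864631  0.23231747] [-3.14145192e+00 -1.64155405e-04  1.05033325e+00]
outer 6777.5 [235  99] [312 204] world rect mm/deg ((565.06591796875, -214.15097045898438), (109.54544067382812, 75.05403137207031), 58.19062423706055)
hole 51.0 [292 195] [300 203] world rect mm/deg ((564.4500122070312, -270.75), (8.560880661010742, 9.204924583435059), 14.932287216186523)
hole 450.5 [265 134] [278 173] world rect mm/deg ((565.1614379882812, -213.30250549316406), (41.0922737121582, 13.028792381286621), 58.09699249267578)
hole 66.5 [299 104] [308 114] world rect mm/deg ((614.4028930664062, -190.41452026367188), (8.74840259552002, 8.474483489990234), 15.750955581665039)
hole 68.0 [240 102] [249 112] world rect mm/deg ((564.8480834960938, -159.55792236328125), (9.019466400146484, 8.792678833007812), 12.680299758911133)
L 58.909847 [ 0.53455997 -0.19364   ]
R 58.23386 [ 0.6010773 -0.226284 ]
128 None None; 132 None None; 136 267 277; 140 267 277; 144 267 277; 148 267 276; 152 266 276; 156 266 276; 160 266 276; 164 266 275; 168 266 275; 172 266 275; 176 None None; 
handle top near [256
[... 968 characters left out ...]
p.int64(225), np.int64(289)) [  0 101 186]
252 or (np.int64(240), np.int64(271)) dk (np.int64(236), np.int64(289)) [  0 104 187]
258 or (np.int64(240), np.int64(270)) dk (np.int64(225), np.int64(289)) [  0 102 185]
264 or (np.int64(240), np.int64(270)) dk (np.int64(225), np.int64(289)) [  0 101 185]
270 or (np.int64(240), np.int64(270)) dk (np.int64(225), np.int64(289)) [  0 101 183]
276 or (np.int64(241), np.int64(270)) dk (np.int64(225), np.int64(289)) [  0 100 186]
282 or (np.int64(241), np.int64(270)) dk (np.int64(225), np.int64(289)) [  0  99 184]
288 or (np.int64(241), np.int64(270)) dk (np.int64(225), np.int64(289)) [  0 162 255]
294 or  dk (np.int64(225), np.int64(289)) [169 137  88]
```

```bash
python3 -m handwheel '[{"gripper":8,"dp":[0,0,0],"rot":[0,0,0.016]},{"gripper":8,"dp":[0.5,0.25,0],"rot":[0,0,0]},{"gripper":8,"dp":[0.5,0.27,0],"rot":[0,0,0]},{"gripper":8,"dp":[0.4,0.25,0],"rot":[0,0,0]},{"gripper":8,"dp":[0,0,0.8],"rot":[0,0,0]},{"gripper":8,"dp":[0,0,0.8],"rot":[0,0,0]},{"gripper":8,"dp":[0,0,0.8],"rot":[0,0,0]},{"gripper":8,"dp":[0,0,0.6],"rot":[0,0,0]},{"gripper":8,"dp":[0,0,0],"rot":[0,0,0]},{"gripper":8,"dp":[0,0,0],"rot":[0,0,0]},{"gripper":8,"dp":[0,0,0],"rot":[0,0,0]},{"gripper":8,"dp":[0,0,0],"rot":[0,0,0]}]'
python3 - <<'E'
from h import *
C=cal('wrist'); im=save('wrist','w8.png')[:,:,::-1].copy(); s=bot.observe(); T=np.array(s['tcp_pos']); A=R.from_euler('xyz',s['ee_rot']).as_matrix(); print(T,s['ee_rot'])
e=np.array([.5664,-.2128,T[2]])-T; print('remaining tool axes /0.02',(A.T@e/0.02).round(3),'yaw err deg',np.degrees(s['ee_rot'][2])-58.3)
hsv=cv2.cvtColor(im,cv2.COLOR_BGR2HSV)
y=((hsv[...,0]>15)&(hsv[...,0]<35)&(hsv[...,1]>150)).astype(np.uint8)
k=3.2; x0,y0=190,90
v=cv2.resize(im[y0:y0+180,x0:x0+140],None,fx=k,fy=k,interpolation=cv2.INTER_CUBIC); off=np.array([x0,y0])
draw(v,'wrist',C,rect(.5651,-.2135,.09,.012,.042,np.radians(-31.7)),k,off,(0,0,255)); draw(v,'wrist',C,rect(.5651,-.2140,.09,.075,.11,np.radians(-31.7)),k,off,(0,255,0))
Kp=T+A@np.array([-.0013,-.0007,.0685])
draw(v,'wrist',C,rect(Kp[0],Kp[1],Kp[2],.007,.037,s['ee_rot'][2]-np.pi/2),k,off,(255,0,255))
b=Kp-A@np.array([0,0,.045]); draw(v,'wrist',C,rect(b[0],b[1],b[2],.024,.056,s['ee_rot'][2]-np.pi/2),k,off,(255,255,0))
g=cv2.imread('pics/side_raw.png'); i2=cams.camera('side')[:,:,::-1]; i2=cv2.resize(i2[110:200,220:320],None,fx=3.4,fy=3.4,interpolation=cv2.INTER_CUBIC)
o=np.zeros((600,800,3),np.uint8); o[:min(600,v.shape[0]),:v.shape[1]]=v[:600]; o[:i2.shape[0],455:455+i2.shape[1]]=i2; cv2.imwrite('pics/w8c.png',o)
E
```

```text
t: 14.35
tcp_pos: [0.5675, -0.2144, 0.1737]
ee_rot: [3.139, -0.0, 1.015]
wrist_force: [0.4, -0.3, -1.5]
grip_width: 0.0152
gripper_force: 58.7
[ 0.56736016 -0.21443557  0.1737488 ] [ 3.13915917e+00 -3.74540722e-04  1.01513357e+00]
remaining tool axes /0.02 [ 0.044 -0.084 -0.   ] yaw err deg -0.1371306164334598
```

View pics/w8c.png

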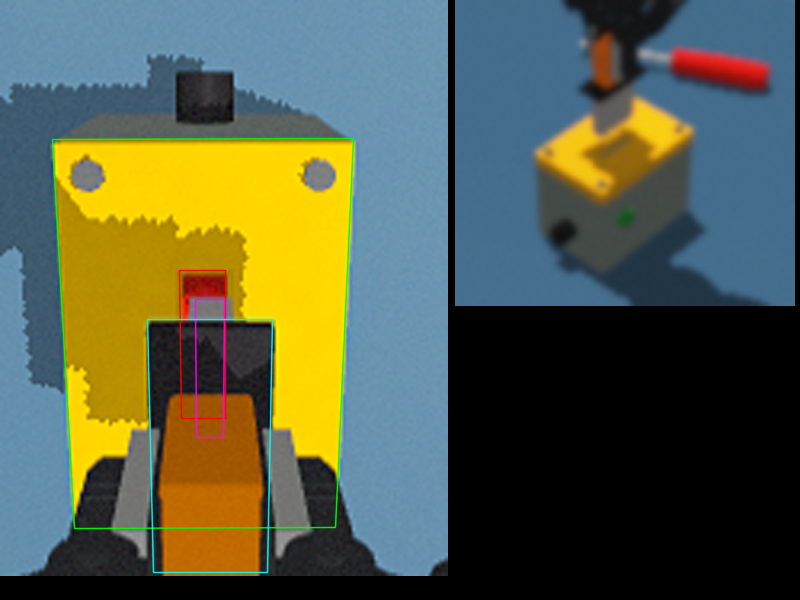

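The overlays fit. The model slot (red, centred at (203,344) in the crop) and collar (cyan) match the picture, and the blade is about 1.6 mm to the right, as calculated. I correct that and enter gently.

```bash
python3 -m handwheel '[{"gripper":8,"dp":[0.04,-0.08,0],"rot":[0,0,0]},{"gripper":8,"dp":[0,0,0],"rot":[0,0,0]},{"gripper":8,"dp":[0,0,0],"rot":[0,0,0]},{"gripper":8,"dp":[0,0,0.3],"rot":[0,0,0]},{"gripper":8,"dp":[0,0,0.3],"rot":[0,0,0]},{"gripper":8,"dp":[0,0,0],"rot":[0,0,0]}]'
python3 -m handwheel '[{"gripper":8,"dp":[0,0,0.2],"rot":[0,0,0]},{"gripper":8,"dp":[0,0,0.15],"rot":[0,0,0]},{"gripper":8,"dp":[0,0,0],"rot":[0,0,0]}]'
python3 -m handwheel '[{"gripper":8,"dp":[0,0,0.2],"rot":[0,0,0]},{"gripper":8,"dp":[0,0,0.15],"rot":[0,0,0]},{"gripper":8,"dp":[0,0,0],"rot":[0,0,0]}]'
python3 -c "
from h import *
s=bot.observe();print(s['moment'])"
```

```text
t: 14.95
tcp_pos: [0.5644, -0.2121, 0.1583]
ee_rot: [-3.139, 0.0, 1.015]
wrist_force: [0.5, -0.7, -2.0]
grip_width: 0.015
gripper_force: 58.6
t: 15.2
tcp_pos: [0.5655, -0.2127, 0.1526]
ee_rot: [3.141, 0.0, 1.015]
wrist_force: [0.2, 0.6, -1.4]
grip_width: 0.0149
gripper_force: 58.7
t: 15.45
tcp_pos: [0.5655, -0.2127, 0.1456]
ee_rot: [3.141, 0.0, 1.015]
wrist_force: [1.1, -1.7, -2.6]
grip_width: 0.0149
gripper_force: 58.7
[-0.3527968  -0.3687966   0.03409874]
```

The blade is 13 mm inside the slot with no contact force. I continue down to the plunger.

```bash
python3 -m handwheel '[{"gripper":8,"dp":[0,0,0.25],"rot":[0,0,0]},{"gripper":8,"dp":[0,0,0.25],"rot":[0,0,0]},{"gripper":8,"dp":[0,0,0.25],"rot":[0,0,0]},{"gripper":8,"dp":[0,0,0.2],"rot":[0,0,0]},{"gripper":8,"dp":[0,0,0],"rot":[0,0,0]}]'
python3 -m handwheel '[{"gripper":8,"dp":[0,0,0.15],"rot":[0,0,0]},{"gripper":8,"dp":[0,0,0.15],"rot":[0,0,0]},{"gripper":8,"dp":[0,0,0],"rot":[0,0,0]},{"gripper":8,"dp":[0,0,0],"rot":[0,0,0]}]'
python3 -m handwheel '[{"gripper":8,"dp":[0,0,0.1],"rot":[0,0,0]},{"gripper":8,"dp":[0,0,0.1],"rot":[0,0,0]},{"gripper":8,"dp":[0,0,0],"rot":[0,0,0]},{"gripper":8,"dp":[0,0,0],"rot":[0,0,0]}]'
```

```text
t: 15.87
tcp_pos: [0.5655, -0.2127, 0.1262]
ee_rot: [3.141, 0.0, 1.015]
wrist_force: [1.9, -2.7, -2.4]
grip_width: 0.0148
gripper_force: 58.7
t: 16.2
tcp_pos: [0.5656, -0.2127, 0.1215]
ee_rot: [3.141, 0.0, 1.015]
wrist_force: [0.1, -2.0, 0.8]
grip_width: 0.0148
gripper_force: 59.2
t: 16.53
tcp_pos: [0.5656, -0.2127, 0.1176]
ee_rot: [3.141, 0.0, 1.015]
wrist_force: [-1.3, -1.9, 4.7]
grip_width: 0.0149
gripper_force: 59.7
```

```bash
python3 -m handwheel '[{"gripper":8,"dp":[0,0,0.06],"rot":[0,0,0]},{"gripper":8,"dp":[0,0,0],"rot":[0,0,0]},{"gripper":8,"dp":[0,0,0],"rot":[0,0,0]}]'
python3 -m handwheel '[{"gripper":8,"dp":[0,0,0.06],"rot":[0,0,0]},{"gripper":8,"dp":[0,0,0],"rot":[0,0,0]},{"gripper":8,"dp":[0,0,0],"rot":[0,0,0]}]'
python3 -m handwheel '[{"gripper":8,"dp":[0,0,0.06],"rot":[0,0,0]},{"gripper":8,"dp":[0,0,0],"rot":[0,0,0]},{"gripper":8,"dp":[0,0,0],"rot":[0,0,0]}]'
python3 -m handwheel '[{"gripper":8,"dp":[0,0,0.06],"rot":[0,0,0]},{"gripper":8,"dp":[0,0,0],"rot":[0,0,0]},{"gripper":8,"dp":[0,0,0],"rot":[0,0,0]}]'
```

```text
t: 16.78
tcp_pos: [0.5656, -0.2127, 0.1166]
ee_rot: [3.141, 0.0, 1.015]
wrist_force: [-1.3, -1.7, 4.9]
grip_width: 0.0149
gripper_force: 59.9
t: 17.03
tcp_pos: [0.5656, -0.2127, 0.1155]
ee_rot: [3.141, 0.0, 1.015]
wrist_force: [-1.3, -1.4, 5.6]
grip_width: 0.0148
gripper_force: 60.0
t: 17.28
tcp_pos: [0.5656, -0.2127, 0.1144]
ee_rot: [3.141, 0.0, 1.015]
wrist_force: [-1.8, -0.9, 5.7]
grip_width: 0.0152
gripper_force: 60.0
t: 17.53
tcp_pos: [0.5657, -0.2128, 0.1136]
ee_rot: [3.141, 0.0, 1.015]
wrist_force: [-2.5, -1.5, 8.0]
grip_width: 0.015
gripper_force: 60.0
```

```bash
python3 -m handwheel '[{"gripper":8,"dp":[0,0,0.05],"rot":[0,0,0]},{"gripper":8,"dp":[0,0,0],"rot":[0,0,0]},{"gripper":8,"dp":[0,0,0],"rot":[0,0,0]}]'
python3 -m handwheel '[{"gripper":8,"dp":[0,0,0.04],"rot":[0,0,0]},{"gripper":8,"dp":[0,0,0],"rot":[0,0,0]},{"gripper":8,"dp":[0,0,0],"rot":[0,0,0]},{"gripper":8,"dp":[0,0,0],"rot":[0,0,0]}]'
```

```text
t: 17.78
tcp_pos: [0.5657, -0.2128, 0.1135]
ee_rot: [3.141, 0.0, 1.015]
wrist_force: [-3.5, -0.1, 11.8]
grip_width: 0.0147
gripper_force: 60.9
t: 18.12
tcp_pos: [0.5658, -0.2128, 0.1135]
ee_rot: [3.141, 0.0, 1.015]
wrist_force: [-5.7, -0.6, 16.5]
grip_width: 0.0152
gripper_force: 61.4
```

The TCP has stopped at z 0.1135 m, exactly where the collar should meet the plate, and the force is rising. The key is seated and still held, so I hand in.

```bash
python3 -c "
from rig import hand_in
print(hand_in())"
```

```text
the job is handed in; nothing more can be done
None
```

I turned the chuck sleeve to its stop with the jaws closed on the bit, then pressed the key through the guard slot until its collar met the plate, and handed in at about 18 s still holding it there; the result of the judging was not shown.

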